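Index the ring-setter's dividing stand from zero to its first hole

ROBOT

A 7-joint arm with a two-finger parallel gripper is mounted at the origin on a cart in front of the work surface, level with it; the furniture and walls round the work are solid. World frame = base frame: x ahead of the robot, y to its left, z up, the work surface at z = 0. Lengths are in m, angles in rad, forces in N, time in s.
With the tool pointing down it reaches from about 0.425 to 0.95 m from the base axis. Payload 4.7 kg.
Tool frame: the origin (TCP) lies at the very end of the fingers, on their centre line; the grasp point (between the pads) lies 19 mm behind it; z points along the fingers, y is the line along which they close (so a half turn about z gives the same grasp; the last joint's range is limited). The gripper opens to 85 mm and grips with 20 to 120 N. Pads are 22 mm wide; open, the fingers measure 114 mm over their backs; the gripper's body (76 mm by 85 mm) begins 54 mm behind the grasp point. The pads swing forward as they close: fully open they stand 13 mm farther back than shut.
Start: joints at [-1.315, 0.469, -0.049, 1.532, 0.024, 1.141, -0.082], TCP at [0.19, 0.648, 0.231] pointing down, gripper open.
Joint ranges: [-2.59, 2.59], [-0.33, 1.99], [-1.39, 1.29], [0.1, 2.45], [-1.04, 4.18], [0.21, 1.99], [-2.66, 2.66]. Speed limits (rad/s): [2.57, 2.57, 3.14, 3.14, 3.14, 3.14, 3.14].

INTERFACE

Orientations are given as a unit quaternion [x, y, z, w].
In Python, from rig import telemetry, vision, env gives the robot as it stands.
- The arm moves only by the tool carry_out, never from a script. Its argument "plan" is one flat list of numbers, 6 for each row, row after row: the shift along the tool's x, y, z as a fraction of full scale, then the turn, a rotation vector about the tool's x, y, z as a fraction of full scale. In form: [x, y, z, wx, wy, wz, x, y, z, wx, wy, wz, ...]. A call has 1 to 20 rows; each row is the pose to reach, as a shift and turn from the pose commanded when the call began, along the tool's axes at that moment, turning the shorter way round; what a row does not reach only later rows make up. Full scale, the value 1, is 400 mm for a shift and pi rad for a turn. A row lasts 1/8 s, in which the tool goes at most 62.5 mm and 10.7 degrees, less where a joint would pass 70% of its speed; a pose out of reach is approached as far as the arm can. A call with a number of a shift or a turn outside -1 to 1 is refused whole. A call with a gripper value outside its range is refused whole. "hand" is the closure, from 0 (fully open) to 1 (shut), set as the call begins (left out, the last holds). The fingers move at their own pace and stop on an object; the grip force is fixed at half the most. Time passes only in rows, so rows that repeat a pose let the fingers close. It gives the time, the measured TCP pose, the force, the opening and the grip force at its end, in the units of the state.
- telemetry.get_state(): the state, without advancing time (a new reading comes with each control period).
- vision.snapshot(name): name is "side" or "top" or "wrist"; returns (picture, depth): 384x512x3 uint8, red, green, blue; 384x512 float32, m along the optical axis (not along the pixel's ray), 0 where there is no reading.
- vision.calibration(name): a dict with "fov_y" (degrees; the focal length in pixels is half the picture's height over the tangent of half this angle, whatever the lens; pixels are square), "cx", "cy" (the principal point, pixels), "rvec" (rotation vector, rad) and "tvec" (3), from world to camera coordinates, as OpenCV has them. Camera axes: x right, y down, z forward; pixel columns grow to the right and rows downward; lengths in m; the calibration is good to about 2 mm. A picture is of the moment at which its call begins: read the wrist's pose just before it. calibration takes no time and is no camera call; for the wrist camera it gives the pose at the moment of the call.
- env.close_job(): hands the job in; it is judged then, once.
The state is a dict: "t": time; "joint_positions": joint angles; "qd": joint speeds; "joint_torque": joint torques, N m; "position": TCP position; "tool_rot": TCP orientation; "wrist_force": force on the tool from outside, world axes, zero at the start; "ft_torque": the same for the moment, N m; "width": finger opening in m; "grip_force": force on a finger pad.
Only numpy, scipy, OpenCV 4.12 (cv2) and the standard library are available. Lean on these libraries where they do the work, as an engineer would, in place of code of your own. Each camera call takes 0.05 s, during which the arm holds its last target. There are 200 camera calls.

TASK

The ring on the dividing stand stands at zero; index it on to the first hole of the dial. Draw the spring pin by its knob clear of the zero hole, swing the index arm anticlockwise (seen from above), let the pin down well short of the next hole, and bring the arm on gently with the pin riding under its own spring until it snaps fully home in the first hole it meets; then let go. Do not lever, drag or jam the pin against the ring and dial, do not swing past that hole, and leave the things lying round about where they are.

Things in the scene. Friction and masses are not known exactly. Their poses are not given: they have to be found in the camera images.
- dividing_stand: Dividing stand, fixed on the bench: grey cast base 176 mm across, flat steel ring on it (face 26 mm above the bench). Origin on the vertical spindle axis at bench level, z up. The index arm points 130 degrees anticlockwise of +x when joint index_arm reads 0. A drill-guide post 107 mm high stands 92 mm out at +x, its thin tube reaching in at 96 mm height.
- spindle_top (a point): Top of the spindle's arbor, on the axis, 107 mm above the bench; it carries the finger ring being drilled. The arbor is at most 24 mm across from 54 mm above the bench up, 44 mm below that.
- index_ring: Steel ring with the dial clamped on it (part of the stand; origin, axes as the stand's). Dial: 1.5 mm plate with a bevel-ended window round the zero hole, then six 7.5 mm holes, 62 mm from the axis, 45 degrees apart. It is set by hand: the first hole lies anywhere from 55 to 95 degrees (0.96 to 1.66 rad) anticlockwise of zero; not measured, feel for it. Over 20 N on ring or dial is too rough.
- knob_center (a point): Centre of the plunger's dark knurled round pull knob, 20 mm in diameter, 22 mm high, axis vertical, at the arm's outer end 62 mm from the spindle axis; 65.5 mm above the bench with the pin home. Moves with arm and pin, spins freely on its own axis. Below it: plunger barrel 18 mm across (top 51.5 mm above the bench), arm 17 mm wide with a round end 25 mm across (top 45.5 mm).
- index_arm (a joint): Turn of index arm and spindle in rad: 0 with the pin in the zero hole, growing anticlockwise seen from above. Light friction (about 1 N at the knob); it stays where it is left. While the pin rides, pushing it up the bevelled end of the dial's window takes some 3 to 6 N more at the knob; in a hole the pin stops the arm dead.
- index_pin (a joint): Lift of the spring pin in m: 0 home in a hole (nose 6.5 mm below the dial's face), about 0.005 riding on the bare ring, 0.0065 on the dial, 0.013 fully drawn. Pin 6 mm thick, round nose. Its spring pushes it down with 4.5 N when home, 8 N fully drawn; let go, it springs down at once.
- loupe: Black eye loupe standing on the bench, 35 mm across, 26 mm high; origin at its foot. A bystander.
- bench_block: Square steel bench block, 62 x 62 x 23 mm, lying on the bench; origin at the centre of its underside. A bystander.
- ring_blank: Spare silver ring blank, 21 mm across, 8 mm high, lying on the bench block; origin at its foot. A bystander.
- pliers_flat: Flat-nosed pliers with red handles, 145 mm long, 13 mm high, lying on the bench; origin under their middle. A bystander.

How it is judged:
On the way, in this order (a step that is already met when the one before it is completed fails the run):
1. the pin is drawn clear of its hole, the arm still at its starting place (value of joint index_pin above 0.0085 m and value of joint index_arm between -0.15 and 0.15 rad), for 0.1 s.
2. short of the first hole the pin is let down and rides on the ring or the dial (value of joint index_pin between 0.003 and 0.0098 m and value of joint index_arm between 0.15 and 1.66 rad and contact force between index_ring and anything else above 2 N), for 0.15 s.
At the end, for the whole second after the job is handed in: The pin stands fully home (lift below 1.5 mm) in the first hole of the dial, the arm 0.93 to 1.69 rad anticlockwise of zero and at rest (value of joint index_pin below 0.0015 m and value of joint index_arm between 0.93 and 1.69 rad and velocity of joint index_arm between -0.05 and 0.05 rad/s); the robot touches nothing.
It fails at once if ring and dial loaded with more than 20 N: the pin is levered, dragged or jammed (contact force between index_ring and anything else above 20 N).
It fails at once if the arm is swung past the first hole (beyond 1.69 rad) (value of joint index_arm above 1.69 rad).
It fails at once if the arm is turned the wrong way by more than 0.2 rad (value of joint index_arm below -0.2 rad).
It fails at once if a bystander is moved by more than 20 mm (distance of any of loupe, bench_block, ring_blank, pliers_flat from where it was at the start of the episode above 0.02 m).
It also fails if it takes over 48 s, if anything falls off the work surface, if the arm or the gripper's body presses on something with over 40 N, if the wrist force passes 120 N, or if a joint passes its speed limit or range.

## Working session

There is one attempt and no reset: what is moved stays moved. The work goes in short steps, Python scripts to look and compute and a tool call to move; the robot and the scene stay as the last step left them, time stands still between calls to the robot, and variables do not carry over. Pictures are saved under pics/ and viewed, at most 10 in all, crops included, and the job is handed in when it is done.

Besides the shell and the picture viewer there is one more tool, called after ">>>" by a JSON object that holds its "api" and its "payload", one argument or row to a line. carry_out: Moves the arm, as the interface text tells. Its arguments: {"type":"object","properties":{"plan":{"type":"array","items":{"type":"number","minimum":-1,"maximum":1}},"hand":{"type":"number"}},"required":["plan"]}

```bash
mkdir -p pics
cat > h.py <<'E'
import numpy as np, cv2
from rig import telemetry, vision, env
def cal(n):
    c=vision.calibration(n); f=192/np.tan(np.radians(c['fov_y'])/2)
    K=np.array([[f,0,c['cx']],[0,f,c['cy']],[0,0,1]]); R=cv2.Rodrigues(np.array(c['rvec'],float))[0]
    return K,R,np.array(c['tvec'],float)
def ray(n,u,v,z):
    K,R,t=cal(n); o=-R.T@t; d=R.T@np.linalg.inv(K)@[u,v,1]; return o+d*(z-o[2])/d[2]
def proj(n,P):
    K,R,t=cal(n); p=K@(R@np.array(P)+t); return p[:2]/p[2]
E
python3 - <<'E'
from h import *
s=telemetry.get_state(); print({k:np.round(v,3).tolist() for k,v in s.items()})
for n in ['top','side']:
    p,d=vision.snapshot(n); cv2.imwrite(f'pics/{n}0.png',p[:,:,::-1]); np.save(f'{n}d.npy',d)
    K,R,t=cal(n); print(n,K[0,0],np.round(-R.T@t,3),np.round(R,2).tolist())
E
```

```text
{'t': 0.0, 'joint_positions': [-1.315, 0.469, -0.049, 1.534, 0.024, 1.141, -0.082], 'qd': [0.003, -0.0, 0.001, 0.001, -0.001, 0.0, 0.001], 'joint_torque': [-0.0, -51.031, -0.047, -23.771, 0.011, 0.007, 0.0], 'position': [0.189, 0.647, 0.23], 'tool_rot': [0.142, 0.99, -0.001, -0.0], 'wrist_force': [-0.418, 0.523, -0.502], 'ft_torque': [-0.003, 0.014, 0.047], 'grip_force': 0.0, 'width': 0.085}
top 415.96951947409974 [ 0.386 -0.012  1.193] [[-0.02, -1.0, -0.02], [-1.0, 0.02, -0.07], [0.07, 0.02, -1.0]]
side 445.69668624376163 [0.252 0.807 0.76 ] [[-0.97, -0.26, 0.0], [-0.17, 0.61, -0.78], [0.2, -0.75, -0.63]]
```

View pics/top0.png

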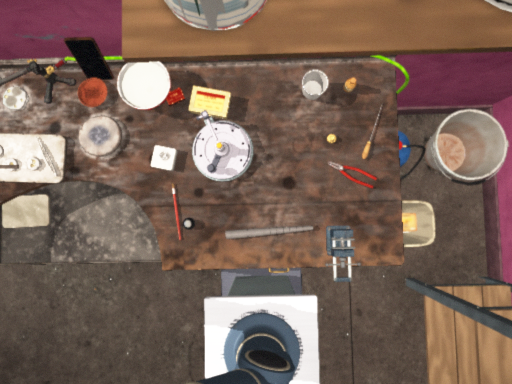

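View pics/side0.png

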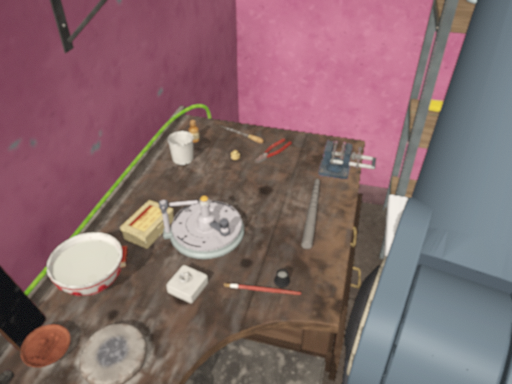

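Run:
```python
from h import *
p=cv2.imread('pics/top0.png'); d=np.load('topd.npy')
c=p[95:195,140:270]; cv2.imwrite('pics/c1.png',cv2.resize(c,None,fx=6,fy=6,interpolation=cv2.INTER_CUBIC))
s=cv2.imread('pics/side0.png'); cv2.imwrite('pics/c2.png',cv2.resize(s[180:270,145:255],None,fx=6,fy=6,interpolation=cv2.INTER_CUBIC))
# world points from depth
K,R,t=cal('top'); v,u=np.mgrid[95:195,140:270]; dd=d[95:195,140:270]
P=(np.stack([u,v,np.ones_like(u)],-1)@np.linalg.inv(K).T*dd[...,None]-t)@R
z=P[...,2]
for lo,hi in [(.018,.032),(.04,.056),(.068,.083),(.085,.13)]:
    m=((z>lo)&(z<hi)).astype(np.uint8); n,l,st,ce=cv2.connectedComponentsWithStats(m)
    for i in range(1,n):
        if st[i,4]>6:
            q=P[l==i]; print(lo,st[i].tolist(),np.round(np.median(q,0),4),np.round(q[:,:2].min(0),3),np.round(q[:,:2].max(0),3))
```

```text
0.018 [53, 25, 58, 60, 2227] [0.5683 0.0922 0.0263] [0.485 0.017] [0.653 0.18 ]
0.018 [10, 51, 26, 25, 464] [0.5489 0.2656 0.0226] [0.513 0.231] [0.584 0.304]
0.04 [55, 0, 5, 4, 8] [0.7195 0.1621 0.0406] [0.714 0.158] [0.722 0.169]
0.04 [67, 0, 9, 4, 16] [0.7187 0.1254 0.0409] [0.712 0.112] [0.722 0.135]
0.04 [85, 0, 5, 5, 14] [0.7158 0.0802 0.0414] [0.708 0.073] [0.72  0.084]
0.04 [48, 2, 40, 20, 238] [0.6914 0.1273 0.0412] [0.659 0.079] [0.717 0.19 ]
0.04 [20, 5, 6, 5, 8] [0.701  0.2593 0.0496] [0.698 0.252] [0.708 0.267]
0.04 [68, 47, 21, 32, 180] [0.5498 0.1086 0.0466] [0.5   0.078] [0.586 0.135]
0.068 [12, 0, 15, 13, 31] [0.6973 0.2597 0.0748] [0.683 0.245] [0.716 0.282]
0.068 [0, 12, 11, 3, 15] [0.6802 0.3007 0.0741] [0.679 0.288] [0.683 0.315]
0.068 [67, 69, 7, 8, 43] [0.5108 0.1258 0.0745] [0.502 0.118] [0.522 0.134]
0.085 [56, 15, 22, 31, 132] [0.6404 0.1285 0.1003] [0.582 0.103] [0.662 0.158]
0.085 [75, 47, 9, 9, 63] [0.5657 0.0973 0.1015] [0.556 0.088] [0.577 0.11 ]
```

View pics/c1.png

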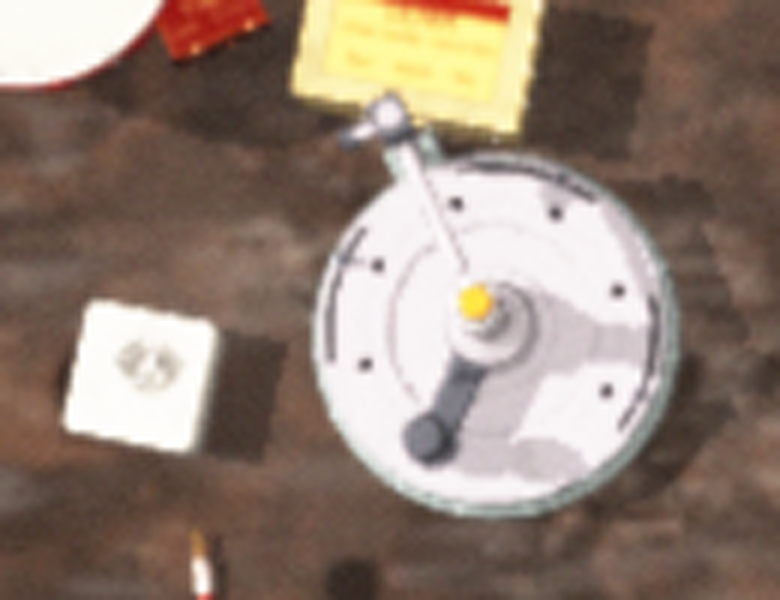

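View pics/c2.png

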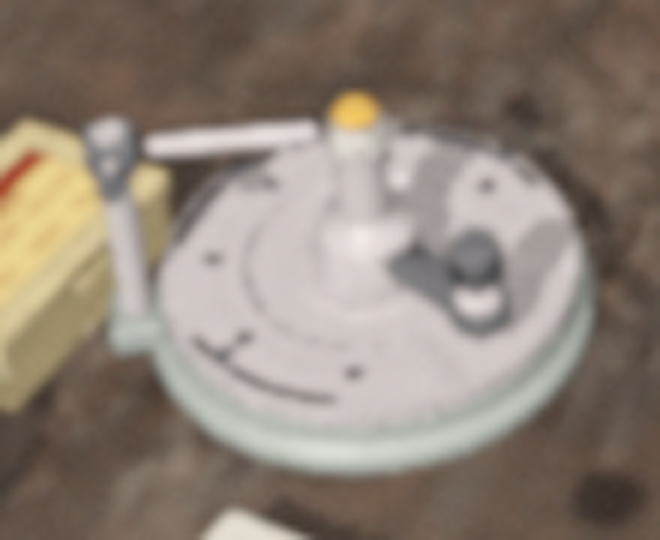

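Run:
```python
from h import *
g=cv2.imread('pics/top0.png',0).astype(float)
H=[]
for a,b in [(607,390),(618,290),(556,213),(457,203),(377,265),(365,364)]:
    u0,v0=140+a/6-.5,95+b/6-.5; ui,vi=int(round(u0)),int(round(v0))
    w=g[vi-3:vi+4,ui-3:ui+4]; w=np.clip(np.percentile(w,60)-15-w,0,None); y,x=np.mgrid[vi-3:vi+4,ui-3:ui+4]
    H.append(ray('top',(w*x).sum()/w.sum(),(w*y).sum()/w.sum(),.0265)[:2])
H=np.array(H)
# centre, phase fit by least squares, r=62 mm, 45deg steps
from scipy.optimize import least_squares as ls
k=np.arange(6)*np.pi/4
f=lambda p:(np.c_[p[0]+.062*np.cos(p[2]+k),p[1]+.062*np.sin(p[2]+k)]-H).ravel()
r=ls(f,[.57,.09,-2.3]); print(r.x,np.round(r.fun*1e3,1))
c=r.x[:2]
hsv=cv2.cvtColor(cv2.imread('pics/top0.png'),cv2.COLOR_BGR2HSV)
for n in ['top','side']:
    im=cv2.imread(f'pics/{n}0.png'); hh=cv2.cvtColor(im,cv2.COLOR_BGR2HSV)
    m=cv2.inRange(hh,(18,140,150),(32,255,255)); q=proj(n,[*c,.107]).astype(int); mm=np.zeros_like(m); mm[q[1]-8:q[1]+9,q[0]-8:q[0]+9]=1; m=m*mm
    y,x=np.nonzero(m); print(n,'arbor',len(x),ray(n,x.mean(),y.mean(),.107),'hole-centre proj',q,x.mean(),y.mean())
# knob: top view dark disc near (430,440) and side near (474,252)
print('knob top',ray('top',140+430/6-.5,95+438/6-.5,.0765),'side',ray('side',145+475/6-.5,180+252/6-.5,.070))
print('post',ray('top',140+390/6-.5,95+115/6-.5,.107))
for nm,kk in [('top',ray('top',140+430/6-.5,95+438/6-.5,.0765)),('side',ray('side',145+475/6-.5,180+252/6-.5,.070))]:
    dd=kk[:2]-c; print(np.hypot(*dd),np.degrees(np.arctan2(dd[1],dd[0])),'first hole rel',np.degrees(r.x[2]-np.arctan2(dd[1],dd[0])))
```

```text
[ 0.56895575  0.09831834 -2.09455559] [ 1.9  0.9  0.2  0.1 -2.7  1.   0.9 -0.2 -0.5 -1.7  0.1 -0.1]
top arbor 20 [0.56717453 0.09733967 0.107     ] hole-centre proj [218 144] 218.9 145.05
side arbor 22 [0.56717689 0.09803556 0.107     ] hole-centre proj [202 197] 203.72727272727272 197.5
knob top [0.51159933 0.12238333 0.0765    ] side [0.5128351  0.12426611 0.07      ]
post [0.65210468 0.13415059 0.107     ]
0.062200341448755046 157.23857090406747 first hole rel -277.2477663321075
0.06182891032581761 155.18620839695697 first hole rel -275.1954038249971
```

```bash
cat >> h.py <<'E'
from scipy.spatial.transform import Rotation as Ro
def delta(tgt,yaw=None,cur=None):
    """tool-axis fractions to reach world tgt (and tool-y heading yaw, deg)"""
    s=telemetry.get_state(); R=Ro.from_quat(s['tool_rot']).as_matrix()
    cur=np.array(s['position'] if cur is None else cur); y0=np.degrees(np.arctan2(R[1,1],R[0,1]))
    w=0 if yaw is None else -((yaw-y0+180)%360-180)/180
    print('pos',np.round(s['position'],4),'y',round(y0,2),'F',np.round(s['wrist_force'],2),'M',np.round(s['ft_torque'],2),'w',round(s['width'],4),'g',s['grip_force'],'t',s['t'])
    print('delta',np.round(R.T@(np.array(tgt)-cur)/.4,4),'wz',round(w,4)); return R
E
python3 -c "
from h import *
print(delta([.512,.123,.15],65.5,[.19,.648,.231]))"
```

```text
pos [0.1895 0.6473 0.2304] y 73.69 F [-0.21  0.6  -0.13] M [ 0.02 -0.03  0.01] w 0.0858 g 0.0 t 0.1
delta [-1.1412 -1.0332  0.2044] wz 0.0455
[[-9.59740021e-01  2.80889462e-01 -4.50440984e-04]
 [ 2.80889819e-01  9.59738490e-01 -1.71451833e-03]
 [-4.92845814e-05 -1.77201614e-03 -9.99998429e-01]]
```

>>> {"api": "carry_out", "payload": {
  "plan": [-0.085, -0.077, 0, 0, 0, 0.003, -0.185, -0.168, 0, 0, 0, 0.006, -0.285, -0.258, 0, 0, 0, 0.01, -0.385, -0.349, 0, 0, 0, 0.015, -0.485, -0.44, 0, 0, 0, 0.02, -0.585, -0.53, 0, 0, 0, 0.025, -0.685, -0.62, 0, 0, 0, 0.03],
  "hand": 0.45
}}

```text
t: 0.98
position: [0.3835, 0.331, 0.2311]
tool_rot: [0.189, 0.982, -0.0, -0.0]
wrist_force: [0.8, -0.2, -0.6]
width: 0.0469
grip_force: 0.0
```

```bash
python3 -c "
from h import *
delta([.512,.123,.15],65.5)
print(telemetry.get_state()['joint_positions'])"
```

```text
pos [0.3835 0.331  0.2311] y 68.26 F [ 0.77 -0.17 -0.57] M [-0.02 -0.09  0.03] w 0.0469 g 0.0 t 0.975
delta [-0.4911 -0.364   0.2028] wz 0.0153
[-0.87489343  0.19242813  0.09177028  1.93132862 -0.02063698  1.01894488
  0.41729923]
```

>>> {"api": "carry_out", "payload": {
  "plan": [-0.1, -0.074, 0.04, 0, 0, 0.003, -0.2, -0.15, 0.08, 0, 0, 0.006, -0.3, -0.223, 0.12, 0, 0, 0.01, -0.4, -0.297, 0.16, 0, 0, 0.013, -0.47, -0.35, 0.2, 0, 0, 0.015, -0.491, -0.367, 0.203, 0, 0, 0.0153, -0.491, -0.367, 0.203, 0, 0, 0.0153, -0.491, -0.367, 0.203, 0, 0, 0.0153]
}}

```text
t: 1.98
position: [0.5106, 0.1258, 0.1506]
tool_rot: [0.211, 0.978, 0.001, 0.0]
wrist_force: [-0.7, 0.1, 0.4]
width: 0.047
grip_force: 0.0
```

Run:
```python
from h import *
delta([.512,.123,.053],65.5)
K,R,t=cal('wrist'); print(K[0,0],np.round(-R.T@t,4))
for P in ([.512,.123,.0765],[.568,.098,.107]): print(proj('wrist',P))
p,d=vision.snapshot('wrist'); cv2.imwrite('pics/w1.png',p[:,:,::-1]); np.save('w1.npy',d)
```

```text
pos [0.5106 0.1258 0.1506] y 65.69 F [-0.68  0.07  0.38] M [-0.01 -0.01  0.04] w 0.047 g 0.0 t 1.975
delta [-0.0061 -0.0052  0.244 ] wz 0.0011
304.77694248643195 [0.4396 0.1576 0.2935]
[250.96121016 202.31810906]
[251.22917767 296.4016797 ]
```

View pics/w1.png

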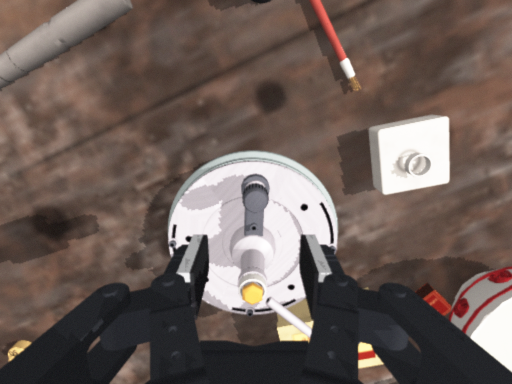

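Run:
```python
from h import *
d=np.load('w1.npy'); K,R,t=cal('wrist'); v,u=np.mgrid[150:310,170:340]; D=d[150:310,170:340]
P=(np.stack([u,v,np.ones_like(u)],-1)@np.linalg.inv(K).T*D[...,None]-t)@R; z=P[...,2]
m=(u>235)&(u<275)&(v<225)&(v>165)
for lo,hi in [(.055,.07),(.07,.085)]:
    k=m&(z>lo)&(z<hi); q=P[k]; print(len(q),np.round(np.median(q,0),4),np.round(q.min(0),4),np.round(q.max(0),4),u[k].min(),u[k].max(),v[k].min(),v[k].max())
    c,r=cv2.minEnclosingCircle(q[:,:2].astype(np.float32)); print(np.round(c,4),r)
k=(v>270)&(z>.1)&(z<.115)&(u>238)&(u<268); print('arbor',k.sum(),np.round(P[k].mean(0),4))
k=(abs(z-.0265)<.004); q=P[k]; print('ring z',np.median(q[:,2]))
im=cv2.imread('pics/w1.png'); cv2.imwrite('pics/w1c.png',cv2.resize(im[160:310,170:340],None,fx=4,fy=4,interpolation=cv2.INTER_CUBIC))
```

```text
102 [0.5044 0.1298 0.0651] [0.5024 0.1159 0.0594] [0.5172 0.1363 0.07  ] 242 268 183 200
[0.5125 0.126 ] 0.010468422435224056
516 [0.5111 0.1266 0.0759] [0.5025 0.1159 0.07  ] [0.5217 0.1359 0.0782] 242 268 186 211
[0.5124 0.1261] 0.010254361666738987
arbor 442 [0.5659 0.0994 0.1049]
ring z 0.027024314253116466
```

View pics/w1c.png

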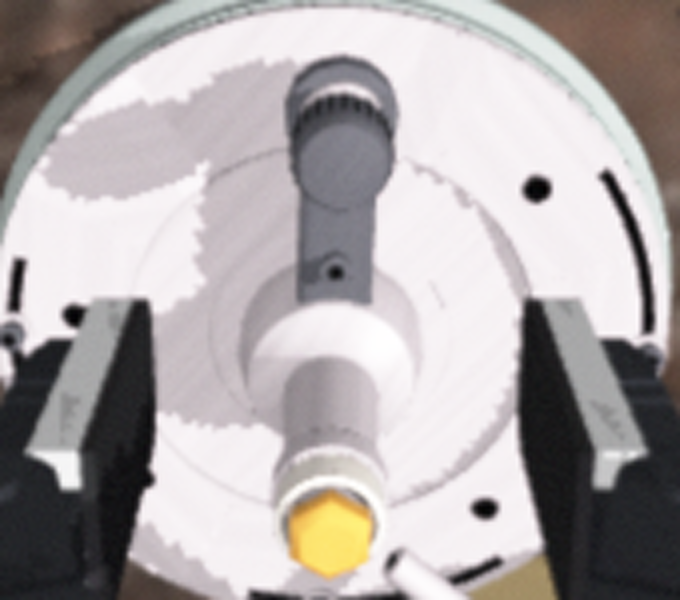

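Run:
```python
from h import *
s=telemetry.get_state(); R=Ro.from_quat(s['tool_rot']).as_matrix(); p=np.array(s['position'])
for z in (-.03,0.,.03,.075,.097): print(z,proj('wrist',p+R[:,2]*z), proj('wrist',p+R[:,2]*z+R[:,1]*.0235),proj('wrist',p+R[:,2]*z-R[:,1]*.0235))
# knob-top ellipse column/row in the wrist image
print(ray('wrist',170+342.5/4-.5,160+157/4-.5,.0765))
```

```text
-0.03 [253.67780958 281.10029205] [308.21921062 281.11485838] [199.12460785 281.08572257]
0.0 [253.6653906 247.1604596] [298.4607615  247.17543796] [208.86205987 247.14547857]
0.03 [253.65673737 223.51201961] [291.66109131 223.52650949] [215.64665424 223.49752755]
0.075 [253.64776574 198.99343099] [284.61103264 199.00674179] [222.680696   198.98011855]
0.097 [253.64448908 190.03865865] [282.03613426 190.05136811] [225.24964655 190.02594776]
[0.51069905 0.12703304 0.0765    ]
```

>>> {"api": "carry_out", "payload": {
  "plan": [0, 0.0025, 0.05, 0, 0, 0, 0, 0.0025, 0.12, 0, 0, 0, 0, 0.0025, 0.19, 0, 0, 0, 0, 0.0025, 0.235, 0, 0, 0, 0, 0.0025, 0.242, 0, 0, 0, 0, 0.0025, 0.242, 0, 0, 0]
}}

```text
t: 2.78
position: [0.5117, 0.1256, 0.0539]
tool_rot: [0.211, 0.977, 0.0, 0.0]
wrist_force: [-0.4, 0.2, -0.0]
width: 0.0469
grip_force: 0.0
```

>>> {"api": "carry_out", "payload": {
  "plan": [0, 0, 0, 0, 0, 0, 0, 0, 0, 0, 0, 0, 0, 0, 0, 0, 0, 0, 0, 0, 0, 0, 0, 0],
  "hand": 0.72
}}

```text
t: 3.28
position: [0.5115, 0.1247, 0.0535]
tool_rot: [0.212, 0.977, 0.0, 0.0]
wrist_force: [0.0, 0.3, -0.5]
width: 0.0237
grip_force: 0.0
```

Run:
```python
from h import *
delta([.511,.1267,.053])
p,d=vision.snapshot('wrist'); cv2.imwrite('pics/w2.png',cv2.resize(p[150:330,160:350,::-1],None,fx=3,fy=3,interpolation=cv2.INTER_CUBIC))
```

```text
pos [0.5115 0.1247 0.0535] y 65.53 F [ 0.04  0.25 -0.54] M [-0.02  0.01  0.03] w 0.0237 g 0.0 t 3.275
delta [0.0032 0.0039 0.0011] wz 0
```

View pics/w2.png

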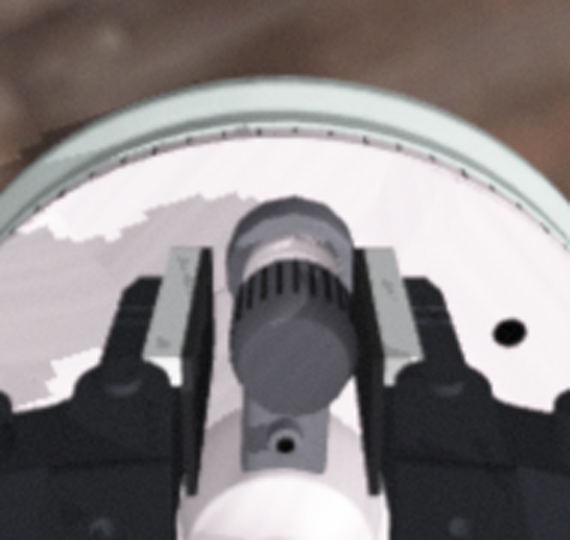

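>>> {"api": "carry_out", "payload": {
  "plan": [0.003, 0.004, 0, 0, 0, 0, 0.003, 0.004, 0, 0, 0, 0, 0.003, 0.004, 0, 0, 0, 0, 0.003, 0.004, 0, 0, 0, 0]
}}

```text
t: 3.82
position: [0.511, 0.1266, 0.0533]
tool_rot: [0.212, 0.977, 0.0, -0.0]
wrist_force: [-0.5, 0.3, -0.1]
width: 0.0237
grip_force: 0.0
```

Run:
```python
from h import *
delta([.511,.1267,.053])
p,d=vision.snapshot('wrist'); cv2.imwrite('pics/w3.png',cv2.resize(p[210:300,190:320,::-1],None,fx=5,fy=5,interpolation=cv2.INTER_CUBIC))
```

```text
pos [0.511  0.1266 0.0533] y 65.53 F [-0.54  0.31 -0.12] M [-0.   -0.02 -0.05] w 0.0237 g 0.0 t 3.825
delta [0.0001 0.0001 0.0006] wz 0
```

View pics/w3.png

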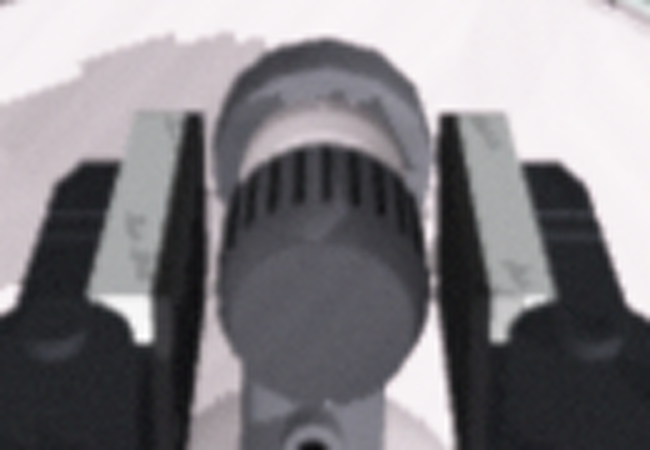

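>>> {"api": "carry_out", "payload": {
  "plan": [0, 0.0003, 0, 0, 0, 0, 0, 0.0003, 0, 0, 0, 0, 0, 0.0003, 0, 0, 0, 0],
  "hand": 0.85
}}

```text
t: 4.25
position: [0.5112, 0.1268, 0.0535]
tool_rot: [0.212, 0.977, 0.0, 0.0]
wrist_force: [-0.7, -0.3, 3.1]
width: 0.0178
grip_force: 58.6
```

>>> {"api": "carry_out", "payload": {
  "plan": [0, 0, -0.006, 0, 0, 0, 0, 0, -0.014, 0, 0, 0, 0, 0, -0.022, 0, 0, 0, 0, 0, -0.0285, 0, 0, 0, 0, 0, -0.0285, 0, 0, 0, 0, 0, -0.0285, 0, 0, 0]
}}

```text
t: 5.0
position: [0.5109, 0.1267, 0.0645]
tool_rot: [0.212, 0.977, -0.0, -0.0]
wrist_force: [1.3, 0.7, -8.3]
width: 0.0176
grip_force: 58.7
```

Run:
```python
from h import *
delta([.511,.1267,.065])
p,d=vision.snapshot('wrist'); cv2.imwrite('pics/w4.png',cv2.resize(p[210:300,190:320,::-1],None,fx=5,fy=5,interpolation=cv2.INTER_CUBIC))
```

```text
pos [0.5109 0.1267 0.0645] y 65.53 F [ 1.33  0.72 -8.26] M [ 0.04 -0.37 -0.02] w 0.0176 g 58.720564582874886 t 5.0
delta [-0.0003  0.0002 -0.0012] wz 0
```

View pics/w4.png

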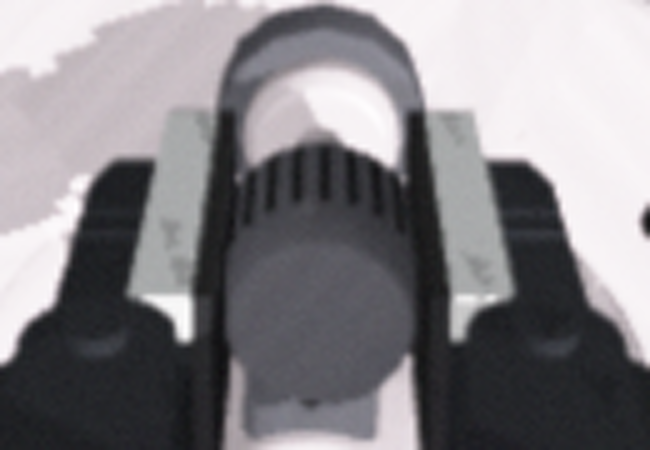

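```bash
cat >> h.py <<'E'
def arc(c,angs,dyaw=None,dz=0,r=.062,cur=None):
    """rows for the TCP on the circle round c at world angles angs (deg), tool-y headings to go with it"""
    s=telemetry.get_state(); R=Ro.from_quat(s['tool_rot']).as_matrix(); p=np.array(s['position'] if cur is None else cur)
    y0=np.degrees(np.arctan2(R[1,1],R[0,1])); o=[]
    for a,y in zip(angs,dyaw):
        q=np.array([c[0]+r*np.cos(np.radians(a)),c[1]+r*np.sin(np.radians(a)),p[2]+dz])
        print(*np.round(np.r_[(R.T@(q-p))/.4],4),0,0,round(-y/180,4),sep=', ')
E
python3 - <<'E'
from h import *
a=np.array([1,3,6,9,12,15,18,20]); arc((.5669,.1),154.5+a,a)
E
```

```text
-0.0002, -0.0026, 0.0, 0, 0, -0.0056
-0.0003, -0.008, 0.0, 0, 0, -0.0167
-0.0008, -0.0161, 0.0, 0, 0, -0.0333
-0.0017, -0.0242, 0.0, 0, 0, -0.05
-0.003, -0.0322, 0.0, 0, 0, -0.0667
-0.0048, -0.0401, 0.0, 0, 0, -0.0833
-0.007, -0.0479, 0.0, 0, 0, -0.1
-0.0086, -0.0531, 0.0, 0, 0, -0.1111
```

>>> {"api": "carry_out", "payload": {
  "plan": [-0.0001, -0.0026, 0, 0, 0, -0.0056, -0.0003, -0.008, 0, 0, 0, -0.0167, -0.0008, -0.0161, 0, 0, 0, -0.0333, -0.0017, -0.0242, 0, 0, 0, -0.05, -0.003, -0.0322, 0, 0, 0, -0.0667, -0.0048, -0.0401, 0, 0, 0, -0.0833, -0.007, -0.0479, 0, 0, 0, -0.1, -0.0086, -0.0531, 0, 0, 0, -0.111, -0.0086, -0.0531, 0, 0, 0, -0.111, -0.0086, -0.0531, 0, 0, 0, -0.111]
}}

```text
t: 6.3
position: [0.5049, 0.1057, 0.0645]
tool_rot: [0.039, 0.999, -0.0, -0.001]
wrist_force: [0.6, 0.4, -8.2]
width: 0.0177
grip_force: 58.8
```

Run:
```python
from h import *
delta([.511,.1267,.065])
p=np.array(telemetry.get_state()['position'][:2])-[.5669,.1]; print(np.hypot(*p),np.degrees(np.arctan2(p[1],p[0])))
a=np.array([22,25,28,31,34,37,40,43,46,49,52])-20; arc((.5669,.1),174.5+a,a)
```

```text
pos [0.5049 0.1057 0.0645] y 85.49 F [ 0.58  0.43 -8.21] M [-0.07  0.06  0.03] w 0.0177 g 58.75028737243866 t 6.3
delta [-0.0111  0.0536 -0.0013] wz 0
0.062274119350165386 174.7723987438147
-0.0007, -0.0047, 0.0, 0, 0, -0.0111
-0.0011, -0.0128, 0.0, 0, 0, -0.0278
-0.0018, -0.0209, 0.0, 0, 0, -0.0444
-0.003, -0.0289, 0.0, 0, 0, -0.0611
-0.0046, -0.0368, 0.0, 0, 0, -0.0778
-0.0067, -0.0447, 0.0, 0, 0, -0.0944
-0.0091, -0.0524, 0.0, 0, 0, -0.1111
-0.012, -0.06, 0.0, 0, 0, -0.1278
-0.0152, -0.0675, 0.0, 0, 0, -0.1444
-0.0188, -0.0747, 0.0, 0, 0, -0.1611
-0.0228, -0.0818, 0.0, 0, 0, -0.1778
```

>>> {"api": "carry_out", "payload": {
  "plan": [-0.0003, -0.0047, 0, 0, 0, -0.0111, -0.0009, -0.0128, 0, 0, 0, -0.0278, -0.0017, -0.0209, 0, 0, 0, -0.0444, -0.003, -0.0289, 0, 0, 0, -0.0611, -0.0046, -0.0368, 0, 0, 0, -0.0778, -0.0067, -0.0447, 0, 0, 0, -0.0944, -0.0091, -0.0524, 0, 0, 0, -0.111, -0.012, -0.06, 0, 0, 0, -0.128, -0.0152, -0.0675, 0, 0, 0, -0.144, -0.0188, -0.0747, 0, 0, 0, -0.161, -0.0228, -0.0818, 0, 0, 0, -0.178, -0.0228, -0.0818, 0, 0, 0, -0.178, -0.0228, -0.0818, 0, 0, 0, -0.178]
}}

```text
t: 7.92
position: [0.5107, 0.0719, 0.0642]
tool_rot: [-0.238, 0.971, -0.0, -0.001]
wrist_force: [-4.7, -1.7, -7.3]
width: 0.0177
grip_force: 58.8
```

Run:
```python
from h import *
delta([.511,.1267,.059])
p=np.array(telemetry.get_state()['position'][:2])-[.5669,.1]; print(np.hypot(*p),np.degrees(np.arctan2(p[1],p[0])))
p,d=vision.snapshot('wrist'); cv2.imwrite('pics/w5.png',cv2.resize(p[120:330,130:380,::-1],None,fx=3,fy=3,interpolation=cv2.INTER_CUBIC))
p,d=vision.snapshot('top'); cv2.imwrite('pics/t5.png',p[:,:,::-1])
```

```text
pos [0.5107 0.0719 0.0642] y 117.51 F [-4.72 -1.67 -7.32] M [-0.42  0.66 -0.01] w 0.0177 g 58.794276328990236 t 7.925
delta [-0.0639  0.1212  0.0129] wz 0
0.06281913067124918 -153.42705094391064
```

View pics/w5.png

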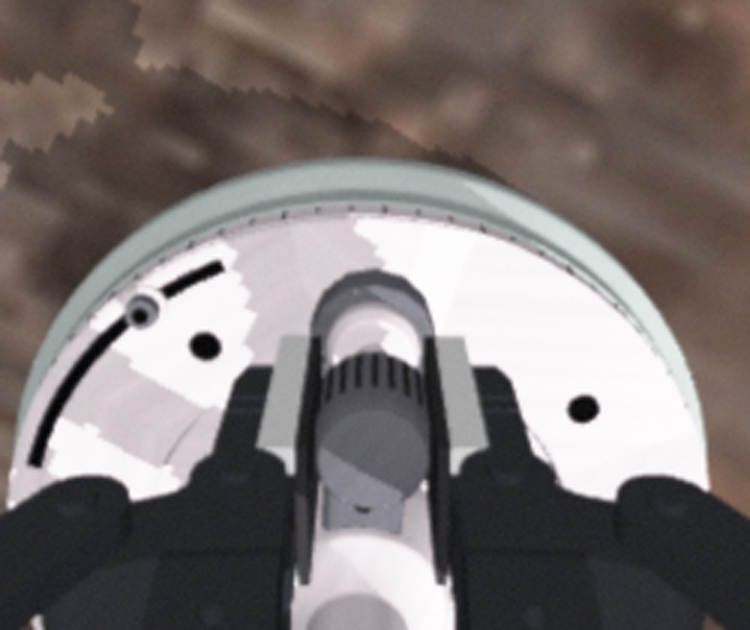

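Run:
```python
from h import *
for a,b in [(205,345),(583,408)]:
    q=ray('wrist',130+a/3-.33,120+b/3-.33,.0275)[:2]
    for c in [(.5669,.1),(.566,.0995)]:
        e=q-c; print(q,np.hypot(*e),np.degrees(np.arctan2(e[1],e[0]))%360)
g=cv2.imread('pics/w5.png')
```

```text
[0.53720217 0.0448197 ] 0.06266439817175934 241.71102843385313
[0.53720217 0.0448197 ] 0.061800084146675587 242.2260962571849
[0.5124302  0.12553098] 0.06015637867939355 154.88666365850204
[0.5124302  0.12553098] 0.05955951006395326 154.083658512197
```

>>> {"api": "carry_out", "payload": {
  "plan": [0.001, 0, 0.003, 0, 0, 0, 0.0015, 0, 0.0065, 0, 0, 0, 0.0015, 0, 0.0095, 0, 0, 0, 0.0015, 0, 0.0095, 0, 0, 0, 0.0015, 0, 0.0095, 0, 0, 0]
}}

```text
t: 8.65
position: [0.5109, 0.0721, 0.0607]
tool_rot: [-0.238, 0.971, -0.0, -0.001]
wrist_force: [-4.1, -3.2, -7.0]
width: 0.0177
grip_force: 58.9
```

>>> {"api": "carry_out", "payload": {
  "plan": [0, 0, 0, 0, 0, 0, 0, 0, 0, 0, 0, 0, 0, 0, 0, 0, 0, 0, 0, 0, 0, 0, 0, 0],
  "hand": 0.72
}}

```text
t: 9.15
position: [0.5122, 0.0728, 0.0614]
tool_rot: [-0.238, 0.971, 0.0, 0.001]
wrist_force: [0.4, -0.0, -0.7]
width: 0.0242
grip_force: 0.0
```

Run:
```python
from h import *
delta([.511,.0721,.0607])
p,d=vision.snapshot('wrist'); cv2.imwrite('pics/w6.png',cv2.resize(p[120:330,130:380,::-1],None,fx=3,fy=3,interpolation=cv2.INTER_CUBIC))
p=np.array(telemetry.get_state()['position'][:2])-[.5669,.1]; print(np.hypot(*p),np.degrees(np.arctan2(p[1],p[0]))+360)
a=np.array([0,2,4,6,8,10,12,14]); arc((.5665,.0998),206.5+a,a*.7)
```

```text
pos [0.5122 0.0728 0.0614] y 117.56 F [ 0.38 -0.03 -0.68] M [-0.03 -0.    0.03] w 0.0242 g 0.0 t 9.15
delta [ 0.0035 -0.0001  0.0017] wz 0
0.06138640083802079 206.4383409887107
0.0027, -0.0001, -0.0, 0, 0, -0.0
0.0027, -0.0055, -0.0, 0, 0, -0.0078
0.0025, -0.0109, -0.0, 0, 0, -0.0156
0.0021, -0.0163, -0.0, 0, 0, -0.0233
0.0015, -0.0217, 0.0, 0, 0, -0.0311
0.0008, -0.0271, 0.0, 0, 0, -0.0389
-0.0001, -0.0324, 0.0, 0, 0, -0.0467
-0.0013, -0.0377, 0.0, 0, 0, -0.0544
```

View pics/w6.png

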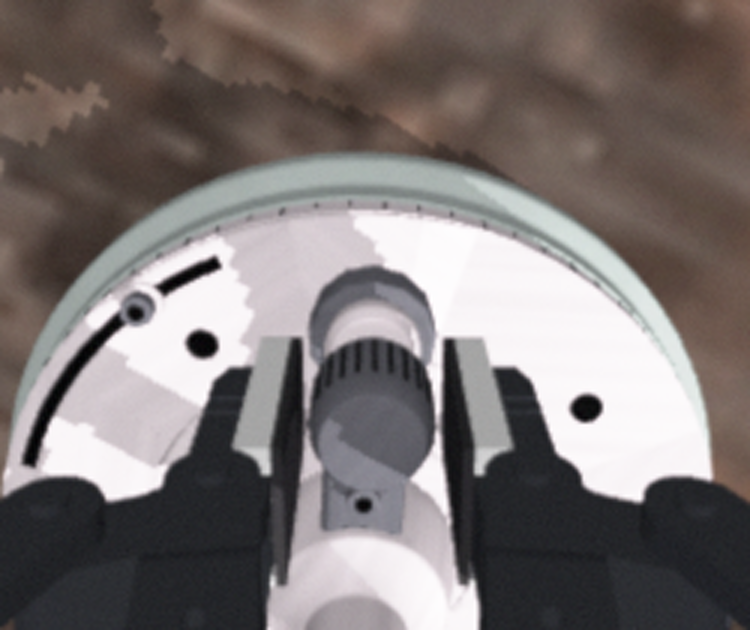

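>>> {"api": "carry_out", "payload": {
  "plan": [0.0027, -0.0001, 0, 0, 0, 0, 0.0027, -0.0055, 0, 0, 0, -0.0078, 0.0025, -0.0109, 0, 0, 0, -0.0156, 0.0021, -0.0163, 0, 0, 0, -0.0233, 0.0015, -0.0217, 0, 0, 0, -0.031, 0.0008, -0.0271, 0, 0, 0, -0.0389, -0.0001, -0.0324, 0, 0, 0, -0.0467, -0.0013, -0.0377, 0, 0, 0, -0.0544, -0.0013, -0.0377, 0, 0, 0, -0.0544]
}}

```text
t: 10.32
position: [0.5174, 0.0611, 0.0607]
tool_rot: [-0.321, 0.947, 0.001, -0.001]
wrist_force: [-4.1, 5.2, 1.4]
width: 0.0238
grip_force: 2.8
```

```bash
cat >> h.py <<'E'
def knob(dark=True):
    """knob top centre from wrist depth, robot frame"""
    p,d=vision.snapshot('wrist'); s=telemetry.get_state()
    K,R,t=cal('wrist'); v,u=np.mgrid[190:310,200:320]; D=d[190:310,200:320]
    P=(np.stack([u,v,np.ones_like(u)],-1)@np.linalg.inv(K).T*D[...,None]-t)@R
    tr=Ro.from_quat(s['tool_rot']).as_matrix(); L=(P-np.array(s['position']))@tr
    k=(abs(L[...,0])<.012)&(abs(L[...,1])<.0095)&(P[...,2]>.07)&(P[...,2]<.095)
    q=P[k]; zt=np.percentile(q[:,2],75); q=q[abs(q[:,2]-zt)<.002]; c,r=cv2.minEnclosingCircle(q[:,:2].astype(np.float32)); m=q.mean(0)
    for w in (c,m[:2]):
        e=np.array(w)-[.5665,.0998]; print('knob',np.round(w,4),'r',round(r,4),'ztop',round(zt,4),'R',round(np.hypot(*e),4),'ang',round(np.degrees(np.arctan2(e[1],e[0]))%360,2))
E
python3 - <<'E'
from h import *
delta([.511,.0721,.0607])
p=np.array(telemetry.get_state()['position'][:2])-[.5665,.0998]; print(np.hypot(*p),np.degrees(np.arctan2(p[1],p[0]))+360)
knob()
a=np.array([2,4,6,8,10,12,14]); arc((.5665,.0998),220.5+a,a*.7)
E
```

```text
pos [0.5174 0.0611 0.0607] y 127.48 F [-4.12  5.22  1.37] M [ 0.99  0.71 -0.  ] w 0.0238 g 2.8380935153126075 t 10.325
delta [-0.0041  0.0315  0.0001] wz 0
0.06253005827552623 218.2068842686027
knob [0.5164 0.0634] r 0.0094 ztop 0.0819 R 0.0619 ang 216.05
knob [0.5162 0.0627] r 0.0094 ztop 0.0819 R 0.0625 ang 216.41
-0.002, -0.0112, -0.0, 0, 0, -0.0078
-0.0025, -0.0166, -0.0001, 0, 0, -0.0156
-0.0033, -0.022, -0.0001, 0, 0, -0.0233
-0.0042, -0.0273, -0.0001, 0, 0, -0.0311
-0.0054, -0.0326, -0.0001, 0, 0, -0.0389
-0.0067, -0.0379, -0.0001, 0, 0, -0.0467
-0.0082, -0.0431, -0.0001, 0, 0, -0.0544
```

```bash
cat >> h.py <<'E'
C=np.array([.5665,.0998])
def nxt(a0,steps,rate=.7):
    q=C+.062*np.array([np.cos(np.radians(a0)),np.sin(np.radians(a0))]); s=telemetry.get_state()
    a=np.array(steps); arc(C,a0+a,a*rate,cur=[*q,s['position'][2]])
    e=np.array(s['position'][:2])-C; T=np.radians(a0)
    F=np.array(s['wrist_force']); print('tool ang',np.degrees(np.arctan2(e[1],e[0]))%360,'Ft',-F[0]*np.sin(T)+F[1]*np.cos(T),'Fr',F[0]*np.cos(T)+F[1]*np.sin(T),'Fz',F[2])
E
python3 -c "
from h import *
nxt(220.5,[.5,1,1.5,2,3])"
```

```text
-0.0001, -0.0014, -0.0, 0, 0, -0.0019
-0.0002, -0.0027, -0.0, 0, 0, -0.0039
-0.0003, -0.004, -0.0, 0, 0, -0.0058
-0.0004, -0.0054, -0.0, 0, 0, -0.0078
-0.0006, -0.0081, -0.0, 0, 0, -0.0117
tool ang 218.3282423813488 Ft -5.2849272490484775 Fr -0.15663766556346248 Fz 3.1138831784035848
```

>>> {"api": "carry_out", "payload": {
  "plan": [-0.0001, -0.0014, 0, 0, 0, -0.0019, -0.0002, -0.0027, 0, 0, 0, -0.0039, -0.0002, -0.0027, 0, 0, 0, -0.0039]
}}

```text
t: 10.75
position: [0.518, 0.0603, 0.0607]
tool_rot: [-0.327, 0.945, 0.001, -0.001]
wrist_force: [-3.3, 4.6, 2.7]
width: 0.0239
grip_force: 3.1
```

```bash
python3 -c "
from h import *
nxt(221.5,[.5,1,1.5,2,3]); knob()"
```

```text
-0.0001, -0.0013, -0.0, 0, 0, -0.0019
-0.0002, -0.0027, -0.0, 0, 0, -0.0039
-0.0003, -0.004, -0.0, 0, 0, -0.0058
-0.0004, -0.0054, -0.0, 0, 0, -0.0078
-0.0007, -0.0081, -0.0, 0, 0, -0.0117
tool ang 219.1590294152601 Ft -5.6404579454424315 Fr -0.585580372518995 Fz 2.728848298324367
knob [0.5164 0.0629] r 0.0095 ztop 0.0819 R 0.0622 ang 216.41
knob [0.5167 0.062 ] r 0.0095 ztop 0.0819 R 0.0625 ang 217.22
```

>>> {"api": "carry_out", "payload": {
  "plan": [-0.0001, -0.0013, 0, 0, 0, -0.0019, -0.0002, -0.0027, 0, 0, 0, -0.0039, -0.0003, -0.004, 0, 0, 0, -0.0058, -0.0004, -0.0054, 0, 0, 0, -0.0078]
}}

```text
t: 11.3
position: [0.5201, 0.0578, 0.0607]
tool_rot: [-0.338, 0.941, 0.001, -0.001]
wrist_force: [-3.1, 3.8, 2.5]
width: 0.0239
grip_force: 2.6
```

```bash
python3 -c "
from h import *
nxt(223.5,[.5,1,1.5,2,3]); knob()"
```

```text
-0.0001, -0.0013, -0.0, 0, 0, -0.0019
-0.0002, -0.0027, -0.0, 0, 0, -0.0039
-0.0003, -0.004, -0.0, 0, 0, -0.0058
-0.0005, -0.0054, -0.0, 0, 0, -0.0078
-0.0008, -0.0081, -0.0, 0, 0, -0.0117
tool ang 222.1100219472879 Ft -4.880279454289408 Fr -0.3382723062194928 Fz 2.4826773596472442
knob [0.5185 0.06  ] r 0.0097 ztop 0.0819 R 0.0624 ang 219.66
knob [0.5188 0.0592] r 0.0097 ztop 0.0819 R 0.0627 ang 220.41
```

```bash
python3 -c "
from h import *
nxt(223.5,[1,2,3,4,5,6,7,8,9,10])"
```

```text
-0.0002, -0.0027, -0.0, 0, 0, -0.0039
-0.0005, -0.0054, -0.0, 0, 0, -0.0078
-0.0008, -0.0081, -0.0, 0, 0, -0.0117
-0.0011, -0.0108, -0.0, 0, 0, -0.0156
-0.0015, -0.0134, -0.0, 0, 0, -0.0194
-0.002, -0.0161, -0.0, 0, 0, -0.0233
-0.0025, -0.0188, -0.0, 0, 0, -0.0272
-0.003, -0.0214, -0.0, 0, 0, -0.0311
-0.0036, -0.0241, -0.0, 0, 0, -0.035
-0.0042, -0.0267, -0.0001, 0, 0, -0.0389
tool ang 222.27141299401515 Ft -4.441545571821337 Fr -0.3246402324157791 Fz 1.1220869921740684
```

>>> {"api": "carry_out", "payload": {
  "plan": [-0.0002, -0.0027, 0, 0, 0, -0.0039, -0.0005, -0.0054, 0, 0, 0, -0.0078, -0.0008, -0.0081, 0, 0, 0, -0.0117, -0.0011, -0.0108, 0, 0, 0, -0.0156]
}}

```text
t: 11.85
position: [0.5227, 0.055, 0.0607]
tool_rot: [-0.361, 0.932, 0.001, -0.001]
wrist_force: [-4.7, 5.1, 2.6]
width: 0.0237
grip_force: 3.3
```

```bash
python3 -c "
from h import *
nxt(227.5,[1,2,3,4,5,6]);knob()"
```

```text
-0.0003, -0.0027, -0.0, 0, 0, -0.0039
-0.0006, -0.0054, -0.0, 0, 0, -0.0078
-0.0009, -0.0081, -0.0, 0, 0, -0.0117
-0.0013, -0.0107, -0.0, 0, 0, -0.0156
-0.0018, -0.0134, -0.0, 0, 0, -0.0194
-0.0023, -0.0161, -0.0, 0, 0, -0.0233
tool ang 225.63880585096712 Ft -6.936005115239112 Fr -0.6159332438049625 Fz 2.6115639491083322
knob [0.5211 0.057 ] r 0.0094 ztop 0.0819 R 0.0624 ang 223.28
knob [0.5212 0.0563] r 0.0094 ztop 0.0819 R 0.0628 ang 223.81
```

>>> {"api": "carry_out", "payload": {
  "plan": [-0.0001, -0.0014, 0, 0, 0, -0.0019, -0.0003, -0.0027, 0, 0, 0, -0.0039, -0.0004, -0.004, 0, 0, 0, -0.0058, -0.0006, -0.0054, 0, 0, 0, -0.0078]
}}

```text
t: 12.4
position: [0.5244, 0.0534, 0.0607]
tool_rot: [-0.373, 0.928, 0.001, -0.001]
wrist_force: [-4.7, 4.6, 3.3]
width: 0.0237
grip_force: 3.2
```

```bash
python3 -c "
from h import *
nxt(229.5,[1,2,3,4,5,6]);knob()"
```

```text
-0.0003, -0.0027, -0.0, 0, 0, -0.0039
-0.0006, -0.0054, -0.0, 0, 0, -0.0078
-0.001, -0.008, -0.0, 0, 0, -0.0117
-0.0015, -0.0107, -0.0, 0, 0, -0.0156
-0.0019, -0.0134, -0.0, 0, 0, -0.0194
-0.0025, -0.016, -0.0, 0, 0, -0.0233
tool ang 227.75769159851973 Ft -6.563435865124756 Fr -0.44043002792024843 Fz 3.2735914996870594
knob [0.5229 0.0553] r 0.0096 ztop 0.0819 R 0.0623 ang 225.6
knob [0.5226 0.0546] r 0.0096 ztop 0.0819 R 0.063 ang 225.84
```

>>> {"api": "carry_out", "payload": {
  "plan": [-0.0003, -0.0027, 0, 0, 0, -0.0039, -0.0006, -0.0054, 0, 0, 0, -0.0078, -0.001, -0.008, 0, 0, 0, -0.0117, -0.0015, -0.0107, 0, 0, 0, -0.0156, -0.0019, -0.0134, 0, 0, 0, -0.0194, -0.0025, -0.016, 0, 0, 0, -0.0233]
}}

```text
t: 13.2
position: [0.5289, 0.0496, 0.0606]
tool_rot: [-0.406, 0.914, 0.001, -0.002]
wrist_force: [-5.8, 5.4, 4.1]
width: 0.0241
grip_force: 3.9
```

```bash
python3 -c "
from h import *
nxt(235.5,[1,2,3,4,5,6]);knob(); print(telemetry.get_state()['joint_positions'][6])"
```

```text
-0.0004, -0.0027, -0.0, 0, 0, -0.0039
-0.0008, -0.0054, -0.0, 0, 0, -0.0078
-0.0013, -0.008, -0.0, 0, 0, -0.0117
-0.0018, -0.0107, -0.0, 0, 0, -0.0156
-0.0024, -0.0133, -0.0001, 0, 0, -0.0194
-0.003, -0.016, -0.0001, 0, 0, -0.0233
tool ang 233.178440349018 Ft -7.901501910358922 Fr -1.1721481066964148 Fz 4.148179342614648
knob [0.5267 0.0512] r 0.0093 ztop 0.0819 R 0.0628 ang 230.67
knob [0.527  0.0505] r 0.0093 ztop 0.0819 R 0.0632 ang 231.33
2.1607985593963766
```

>>> {"api": "carry_out", "payload": {
  "plan": [0, 0, -0.001, 0, 0, 0, 0, 0, -0.002, 0, 0, 0, -0.0004, -0.0027, -0.002, 0, 0, -0.0039, -0.0004, -0.0027, -0.002, 0, 0, -0.0039]
}}

```text
t: 13.75
position: [0.5315, 0.0474, 0.0613]
tool_rot: [-0.411, 0.912, 0.0, -0.0]
wrist_force: [-3.3, 2.2, -2.0]
width: 0.0235
grip_force: 1.7
```

```bash
python3 -c "
from h import *
nxt(236.5,[.5,1,1.5,2,3,4,5,6]);knob()"
```

```text
-0.0002, -0.0013, -0.0, 0, 0, -0.0019
-0.0004, -0.0027, -0.0, 0, 0, -0.0039
-0.0006, -0.004, -0.0, 0, 0, -0.0058
-0.0008, -0.0053, -0.0, 0, 0, -0.0078
-0.0013, -0.008, -0.0, 0, 0, -0.0117
-0.0019, -0.0107, -0.0, 0, 0, -0.0156
-0.0025, -0.0133, -0.0, 0, 0, -0.0194
-0.0031, -0.0159, -0.0, 0, 0, -0.0233
tool ang 236.301159326092 Ft -3.9420492336601702 Fr -0.035809850704239254 Fz -1.9708779693654643
knob [0.5299 0.0491] r 0.0094 ztop 0.0823 R 0.0625 ang 234.2
knob [0.5297 0.0483] r 0.0094 ztop 0.0823 R 0.0633 ang 234.49
```

>>> {"api": "carry_out", "payload": {
  "plan": [-0.0004, -0.0027, 0, 0, 0, -0.0039, -0.0008, -0.0053, 0, 0, 0, -0.0078, -0.0013, -0.008, 0, 0, 0, -0.0117, -0.0013, -0.008, 0, 0, 0, -0.0117]
}}

```text
t: 14.3
position: [0.5349, 0.0458, 0.0618]
tool_rot: [-0.428, 0.904, -0.0, 0.0]
wrist_force: [-1.9, 1.4, -1.6]
width: 0.0239
grip_force: 1.3
```

```bash
python3 -c "
from h import *
nxt(239.5,[.5,1,1.5,2,3,4,5,6]);knob()"
```

```text
-0.0002, -0.0013, 0.0, 0, 0, -0.0019
-0.0004, -0.0027, 0.0, 0, 0, -0.0039
-0.0007, -0.004, 0.0, 0, 0, -0.0058
-0.0009, -0.0053, 0.0, 0, 0, -0.0078
-0.0015, -0.008, 0.0, 0, 0, -0.0117
-0.002, -0.0106, 0.0, 0, 0, -0.0156
-0.0027, -0.0133, 0.0, 0, 0, -0.0194
-0.0033, -0.0159, 0.0, 0, 0, -0.0233
tool ang 239.69716005621538 Ft -2.3664388046496376 Fr -0.23524292451713114 Fz -1.6214078701600356
knob [0.5326 0.0466] r 0.0096 ztop 0.0822 R 0.063 ang 237.5
knob [0.5326 0.0461] r 0.0096 ztop 0.0822 R 0.0634 ang 237.75
```

Force low; continue in 2° bites.

>>> {"api": "carry_out", "payload": {
  "plan": [-0.0002, -0.0013, 0, 0, 0, -0.0019, -0.0004, -0.0027, 0, 0, 0, -0.0039, -0.0007, -0.004, 0, 0, 0, -0.0058, -0.0009, -0.0053, 0, 0, 0, -0.0078, -0.0009, -0.0053, 0, 0, 0, -0.0078]
}}

```text
t: 14.98
position: [0.5379, 0.0445, 0.0623]
tool_rot: [-0.439, 0.899, -0.001, 0.001]
wrist_force: [0.2, -0.2, -0.2]
width: 0.0238
grip_force: 0.0
```

```bash
python3 -c "
from h import *
nxt(241.5,[.5,1,1.5,2,3,4]);knob()"
```

```text
-0.0002, -0.0013, 0.0, 0, 0, -0.0019
-0.0005, -0.0027, 0.0, 0, 0, -0.0039
-0.0007, -0.004, 0.0, 0, 0, -0.0058
-0.001, -0.0053, 0.0, 0, 0, -0.0078
-0.0015, -0.008, 0.0, 0, 0, -0.0117
-0.0022, -0.0106, 0.0, 0, 0, -0.0156
tool ang 242.6035847435166 Ft 0.32885391950899934 Fr 0.10291328199248717 Fz -0.1533349672192674
knob [0.5357 0.0447] r 0.0094 ztop 0.0763 R 0.0632 ang 240.78
knob [0.5356 0.0443] r 0.0094 ztop 0.0763 R 0.0635 ang 240.95
```

>>> {"api": "carry_out", "payload": {
  "plan": [0, 0.004, 0, 0, 0, 0, 0, 0.004, 0, 0, 0, 0, 0, 0.004, 0, 0, 0, 0],
  "hand": 0.6
}}

```text
t: 15.4
position: [0.5352, 0.046, 0.0617]
tool_rot: [-0.439, 0.899, -0.0, 0.0]
wrist_force: [-0.7, -0.3, 0.1]
width: 0.034
grip_force: 0.0
```

```bash
python3 -c "
from h import *
nxt(241.5,[.5]);knob();print(telemetry.get_state()['width'])"
```

```text
-0.0002, -0.0013, 0.0, 0, 0, -0.0019
tool ang 239.82612983869035 Ft -0.4870925170658096 Fr 0.6046030553791993 Fz 0.13237822674160704
knob [0.5359 0.0445] r 0.0095 ztop 0.0764 R 0.0632 ang 241.06
knob [0.5357 0.0443] r 0.0095 ztop 0.0764 R 0.0635 ang 240.97
0.0340715079747897
```

Knob is home and free of the fingers. I'll retreat upward.

>>> {"api": "carry_out", "payload": {
  "plan": [0, 0, -0.03, 0, 0, 0, 0, 0, -0.1, 0, 0, 0, 0, 0, -0.2, 0, 0, 0, 0, 0, -0.3, 0, 0, 0, 0, 0, -0.3, 0, 0, 0, 0, 0, -0.3, 0, 0, 0, 0, 0, -0.3, 0, 0, 0]
}}

```text
t: 16.32
position: [0.5343, 0.0459, 0.1807]
tool_rot: [-0.439, 0.899, 0.0, -0.001]
wrist_force: [-0.0, 0.4, 0.0]
width: 0.0344
grip_force: 0.0
```

Run:
```python
from h import *
d=vision.snapshot('wrist')[1]; K,R,t=cal('wrist'); v,u=np.mgrid[:384,:512]
P=(np.stack([u,v,np.ones_like(u)],-1)@np.linalg.inv(K).T*d[...,None]-t)@R
k=(np.hypot(P[...,0]-.5358,P[...,1]-.0444)<.008)&(P[...,2]>.07)&(P[...,2]<.09); k2=(abs(P[...,2]-.0265)<.006)&(np.hypot(P[...,0]-.566,P[...,1]-.1)<.08)
print(np.median(P[k],0),k.sum(),np.median(P[k2][:,2]),telemetry.get_state()['position'])
```

```text
[0.53545493 0.04419087 0.0760736 ] 272 0.026819600944556612 [0.53436257 0.04586909 0.18059294]
```

Knob top at 76 mm, the same as at the start, so the pin is home.

```bash
python3 -c "
from rig import env
print(env.close_job())"
```

```text
the job is handed in; nothing more can be done
None
```

The job is handed in: the pin is home in the dial's first hole, about 87° (1.5 rad) from zero by camera, the gripper is clear and the bystanders weren't approached; no verdict came back, and I viewed 11 pictures against the limit of 10.

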